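Find the rocking corner of the marver plate and press its shim flat

ROBOT

A 6-joint arm with a two-finger parallel gripper is mounted at the origin on the work surface. World frame = base frame: x ahead of the robot, y to its left, z up, the work surface at z = 0. Lengths are in m, angles in rad, forces in N, time in s.
With the tool pointing down it reaches from about 0.375 to 0.9 m from the base axis. Payload 3.1 kg.
Tool frame: the origin (TCP) lies at the very end of the fingers, on their centre line; the grasp point (between the pads) lies 19 mm behind it; z points along the fingers, y is the direction in which the jaws open and shut (so a half turn about z gives the same grasp; the last joint's range is limited). The gripper opens to 87 mm and grips with 3 to 60 N. Pads are 19 mm wide; open, the fingers measure 117 mm over their backs; the gripper's body (75 mm by 190 mm) begins 51 mm behind the grasp point.
Start: joints at [-1.435, 0.527, 1.433, -0, 1.181, -0.178], TCP at [0.193, -0.594, 0.223] pointing down, gripper open.
Joint ranges: [-3.08, 3.08], [-0.75, 2.2], [0.22, 2.44], [-1.43, 4.57], [0, 2.65], [-2.85, 2.85]. Speed limits (rad/s): [2.79, 2.79, 3.14, 3.14, 3.14, 3.14].

INTERFACE

Orientations are given as a unit quaternion [w, x, y, z].
In Python, from station import ctrl gives the robot as it stands.
- The arm moves only by the shell command python3 -m crank 'ROWS' [OPENING] [FORCE]. ROWS is JSON, a list of rows, each a list of 4 numbers: the shift along the world's x, y, z in mm, then the turn about the world's z in degrees. A call has 1 to 5 rows; each row is the pose to reach, as a shift and turn from the pose commanded when the call began; what a row does not reach only later rows make up. A row lasts 1/12 s, in which the tool goes at most 41.7 mm and 7.16 degrees, less where a joint would pass 70% of its speed; a pose out of reach is approached as far as the arm can. A call with a gripper value outside its range is refused whole. OPENING is the gripper command: -1 is shut, 1 is fully open, values between are in proportion, set as the call begins (- or left out, the last holds). The fingers move at their own pace and stop on an object; FORCE is the grip in N (left out, the last holds). Time passes only in rows, so rows that repeat a pose let the fingers close. It gives the time, the measured TCP pose, the force and the opening at its end, in the units of the state.
- ctrl.read_state(): the state, without advancing time (a new reading comes with each control period).
- ctrl.read_camera(name): name is "scene" or "side" or "wrist"; returns a dict with "pixels" (384x512x3 uint8, blue, green, red), "fx", "fy", "cx", "cy" (pixels), "k1" (the pictures are not rectified: a ray, as slopes to the right and down, at radius r is drawn at 1 + k1 r^2 times it, then the intrinsics apply), "cam_to_world" (4x4, takes a point from camera to world coordinates). Camera axes: x right, y down, z forward; pixel columns grow to the right and rows downward; lengths in m; the calibration is good to about 2 mm. A picture is of the moment at which its call begins. There is no depth.
- ctrl.sign_off(): hands the job in, once; it reports no verdict.
Trained networks look in the newest picture that a camera, given by its name, has taken for a name from the list of things; names that differ only in an ending like _2 or _b are one class to them, and where a whole thing is asked for, a point or a joint stands for the part that bears it (a point fixed in the world has none). Each returns a list of dicts, best first, with "confidence" (0 to 1); they miss things now and then, are a little off and sometimes report something else, mostly with a low value. They report only what shows in the picture. A call takes as long as a camera call.
- ctrl.trace(target, camera): "mask" (384x512 bool, what is visible of it) and "box" ([centre column, centre row, width, height] in pixels, round what is visible of it).
- ctrl.pinpoint(target, camera): "location" ([column, row] in pixels: a listed point, or the origin of a listed thing).
The state is a dict: "time": time; "joint_positions": joint angles; "joint_vel": joint speeds; "effort": joint torques, N m; "eef_pos": TCP position; "orientation": TCP orientation; "ft_force": force on the tool from outside, world axes, zero at the start; "wrist_torque": the same for the moment, N m; "finger_gap": finger opening in m.
Only numpy, scipy, OpenCV 4.12 (cv2) and the standard library are available. Lean on these libraries where they do the work, as an engineer would, in place of code of your own. Each camera call takes 0.05 s, during which the arm holds its last target.

TASK

The steel marver plate on the glass-worker's bench rocks at one corner. Press down on its corners with the fingertips until you find the one that gives, then press that corner's raised brass shim tab down until it lies fully flat, and take the hand away. Leave the other three shim tabs standing, do not lift or drag the plate, and leave everything else where it is.

Things in the scene. Friction and masses are not known exactly. Their poses are not given: they have to be found in the camera images.
- plate: loose steel plate 150 x 150 x 10 mm, 1.75 kg, level on four 12 mm feet at x, y = +-55 mm over a red 190 x 215 x 12 mm base fixed to the bench; origin: centre of its underside, 24 mm above the bench. Three feet are solid; one, a different one each time, is sprung: pressed with 2 to 4 N above it, the plate gives 3 mm there and springs back. Over the others it does not give
- corner_1 (a point): yellow dot (14 mm) on the plate's top at its far left (+x, +y) corner in the plate's own axes, straight above a foot: the place to press that corner
- hinge_1 (a point): hinge axis of corner 1's brass shim tab, on the plate's +y edge, in the plate's mid-thickness (29 mm above the bench); the axis runs along the plate's x and the tab sticks out to the plate's +y
- tip_1 (a point): middle of the outer end of corner 1's brass shim tab (24 mm wide, 3 mm thick, 52 mm from hinge axis to tip); raised, the tip is about 31 to 36 mm higher than the hinge and 38 to 42 mm further out; flat, it is level with the hinge
- shim_1 (a joint): angle of corner 1's shim tab, rad: 0 = raised (43 degrees above level), grows as it is pressed down, 0.75 = flat, level with the plate (hard stop). Polished; stiff hinge (0.1 N m), stays where left; takes 5 to 15 N pressed 30 mm out from the hinge. At the sprung corner the plate sinks first as the tab is pressed; once flat, a prop under the tab stands on the base and holds the corner up
- corner_2 (a point): yellow dot (14 mm) on the plate's top at its near left (-x, +y) corner in the plate's own axes, straight above a foot: the place to press that corner
- hinge_2 (a point): hinge axis of corner 2's brass shim tab, on the plate's +y edge, in the plate's mid-thickness (29 mm above the bench); the axis runs along the plate's x and the tab sticks out to the plate's +y
- tip_2 (a point): middle of the outer end of corner 2's brass shim tab (24 mm wide, 3 mm thick, 52 mm from hinge axis to tip); raised, the tip is about 31 to 36 mm higher than the hinge and 38 to 42 mm further out; flat, it is level with the hinge
- shim_2 (a joint): angle of corner 2's shim tab, rad: 0 = raised (43 degrees above level), grows as it is pressed down, 0.75 = flat, level with the plate (hard stop). Polished; stiff hinge (0.1 N m), stays where left; takes 5 to 15 N pressed 30 mm out from the hinge. At the sprung corner the plate sinks first as the tab is pressed; once flat, a prop under the tab stands on the base and holds the corner up
- corner_3 (a point): yellow dot (14 mm) on the plate's top at its near right (-x, -y) corner in the plate's own axes, straight above a foot: the place to press that corner
- hinge_3 (a point): hinge axis of corner 3's brass shim tab, on the plate's -y edge, in the plate's mid-thickness (29 mm above the bench); the axis runs along the plate's x and the tab sticks out to the plate's -y
- tip_3 (a point): middle of the outer end of corner 3's brass shim tab (24 mm wide, 3 mm thick, 52 mm from hinge axis to tip); raised, the tip is about 31 to 36 mm higher than the hinge and 38 to 42 mm further out; flat, it is level with the hinge
- shim_3 (a joint): angle of corner 3's shim tab, rad: 0 = raised (43 degrees above level), grows as it is pressed down, 0.75 = flat, level with the plate (hard stop). Polished; stiff hinge (0.1 N m), stays where left; takes 5 to 15 N pressed 30 mm out from the hinge. At the sprung corner the plate sinks first as the tab is pressed; once flat, a prop under the tab stands on the base and holds the corner up
- corner_4 (a point): yellow dot (14 mm) on the plate's top at its far right (+x, -y) corner in the plate's own axes, straight above a foot: the place to press that corner
- hinge_4 (a point): hinge axis of corner 4's brass shim tab, on the plate's -y edge, in the plate's mid-thickness (29 mm above the bench); the axis runs along the plate's x and the tab sticks out to the plate's -y
- tip_4 (a point): middle of the outer end of corner 4's brass shim tab (24 mm wide, 3 mm thick, 52 mm from hinge axis to tip); raised, the tip is about 31 to 36 mm higher than the hinge and 38 to 42 mm further out; flat, it is level with the hinge
- shim_4 (a joint): angle of corner 4's shim tab, rad: 0 = raised (43 degrees above level), grows as it is pressed down, 0.75 = flat, level with the plate (hard stop). Polished; stiff hinge (0.1 N m), stays where left; takes 5 to 15 N pressed 30 mm out from the hinge. At the sprung corner the plate sinks first as the tab is pressed; once flat, a prop under the tab stands on the base and holds the corner up
- cone: brass shaping cone, 36 mm diameter, 42 mm high, standing loose on the middle of the plate; origin under its centre (bystander)
- bottle: clear bottle with blue cap, 62 mm diameter, 190 mm high; origin under its centre (bystander)
- tumbler: open glass tumbler, 68 mm diameter, 90 mm high; origin under its centre (bystander)
- graphite: black graphite block 100 x 60 x 30 mm; origin under its centre (bystander)
- tweezers: steel tweezers 150 mm long along their x, 12 mm high; origin under their middle (bystander)
- jar: amber jar with black lid, 64 mm diameter, 75 mm high; origin under its centre (bystander)
- scriber: scriber with a wooden handle, 170 mm long along its x, 26 mm thick; origin under its middle (bystander)

How it is judged:
By the outcome, as a careful person would: the job done as asked, in the order asked, and still so for the second after the job is handed in, with the robot touching nothing.
It also fails if it takes over 48 s, if anything falls off the work surface, if the arm or the gripper's body presses on something with over 40 N, if the wrist force passes 120 N, or if a joint passes its speed limit or range.

## Working session

There is one attempt and no reset: what is moved stays moved. The work goes in short steps, Python scripts to look and compute and a shell command to move; the robot and the scene stay as the last step left them, time stands still between calls to the robot, and variables do not carry over. Pictures are saved under pics/ and viewed, and the job is handed in when it is done.

```bash
mkdir -p pics; ls
cat > h.py <<'E'
import numpy as np, cv2
from station import ctrl
def snap(n,f):
    c=ctrl.read_camera(n); cv2.imwrite('pics/'+f,c['pixels']); return c
def ray(c,px):
    K=np.array([[c['fx'],0,c['cx']],[0,c['fy'],c['cy']],[0,0,1.]])
    p=cv2.undistortPoints(np.array([[px]],float),K,np.array([c['k1'],0,0,0,0.]))[0,0]
    T=np.array(c['cam_to_world']); return T[:3,3],T[:3,:3]@np.array([p[0],p[1],1.])
def atz(c,px,z):
    o,d=ray(c,px); return o+d*(z-o[2])/d[2]
def proj(c,P):
    T=np.array(c['cam_to_world']); q=T[:3,:3].T@(np.array(P)-T[:3,3]); x,y=q[:2]/q[2]; s=1+c['k1']*(x*x+y*y)
    return np.array([c['fx']*x*s+c['cx'],c['fy']*y*s+c['cy']])
E
python3 - <<'E'
from h import *
for n in ['scene','side','wrist']:
    c=snap(n,n+'0.png'); print(n,np.round(np.array(c['cam_to_world'])[:3,3],3))
    for t,z in [('corner_1',.034),('hinge_1',.029),('tip_1',.062),('plate',.024),('cone',.034)]:
        for r in ctrl.pinpoint(t,n): print(t,np.round(r['location'],1),round(r['confidence'],2),np.round(atz(c,r['location'],z),3))
s=ctrl.read_state();print(s)
E
```

```text
pics
scene [1.586 0.301 0.988]
corner_1 [276.2 192.7] 0.95 [0.529 0.056 0.034]
corner_1 [218.4 200.2] 0.82 [ 0.607 -0.098  0.034]
corner_1 [241.4 177.7] 0.8 [ 0.491 -0.064  0.034]
corner_1 [252.9 215. ] 0.59 [0.639 0.016 0.034]
hinge_1 [280.9 194.3] 0.94 [0.526 0.07  0.029]
hinge_1 [259.1 217. ] 0.92 [0.637 0.034 0.029]
hinge_1 [234.4 180.2] 0.81 [ 0.502 -0.083  0.029]
hinge_1 [212.8 195.3] 0.59 [ 0.586 -0.123  0.029]
tip_1 [143.8 168. ] 0.69 [ 0.56  -0.357  0.062]
tip_1 [289.9 193.1] 0.63 [0.551 0.101 0.062]
tip_1 [202.  185.6] 0.62 [ 0.589 -0.153  0.062]
tip_1 [218.  168.8] 0.43 [ 0.502 -0.134  0.062]
plate [245.8 198.3] 0.88 [ 0.567 -0.027  0.024]
plate [258.8 263.9] 0.67 [0.798 0.079 0.024]
plate [241.2 180.5] 0.25 [ 0.492 -0.064  0.024]
cone [254.1 193.8] 0.48 [ 0.551 -0.006  0.034]
side [0.154 0.566 0.701]
corner_1 [272.8 232.7] 0.68 [0.527 0.045 0.034]
corner_1 [248.2 207. ] 0.65 [0.639 0.01  0.034]
corner_1 [278.2 191.9] 0.65 [ 0.614 -0.095  0.034]
corner_1 [300.2 216. ] 0.62 [ 0.508 -0.051  0.034]
hinge_1 [241.4 213.4] 0.93 [0.64  0.037 0.029]
hinge_1 [312.  212.6] 0.77 [ 0.
[... 580 characters left out ...]
joint_positions': array([-1.43550856e+00,  5.27485328e-01,  1.43268705e+00,  2.08741734e-05,
        1.18139075e+00, -1.78491471e-01]), 'joint_vel': array([ 3.97744166e-04,  5.28370931e-04,  1.02130053e-03,  1.36098896e-04,
        9.90977634e-04, -4.89841783e-05]), 'effort': array([-5.97167436e-04, -4.40001261e+01, -1.76991230e+01,  6.34208322e-02,
        5.03544370e-02, -2.66923541e-05]), 'eef_pos': array([ 0.19294701, -0.59446003,  0.22256155]), 'orientation': array([1.49706776e-05, 9.87718666e-01, 1.56242875e-01, 9.33458020e-06]), 'ft_force': array([ 0.43601271, -0.19529121, -0.52843085]), 'wrist_torque': array([-0.0659078 , -0.00659767, -0.03418649]), 'finger_gap': 0.08694979957007255}
```

Run:
```python
import cv2
for n,b in [('scene',(110,130,360,320)),('side',(150,120,400,300))]:
    i=cv2.imread(f'pics/{n}0.png'); x0,y0,x1,y1=b
    cv2.imwrite(f'pics/{n}0z.png',cv2.resize(i[y0:y1,x0:x1],None,fx=3,fy=3,interpolation=cv2.INTER_CUBIC))
```

```text
(no output)
```

View pics/scene0z.png

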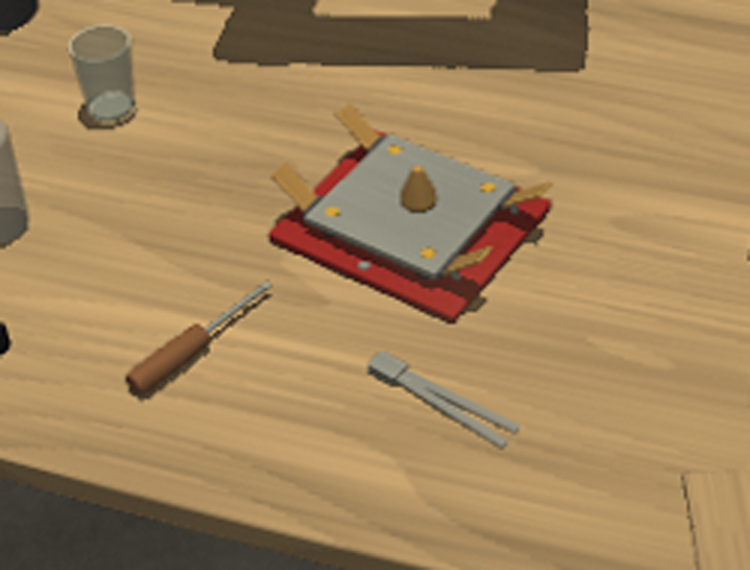

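View pics/side0z.png

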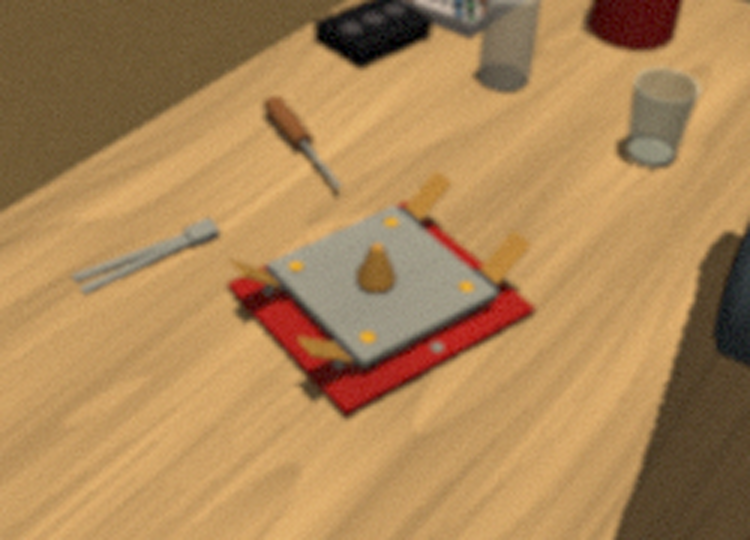

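View pics/scene0.png

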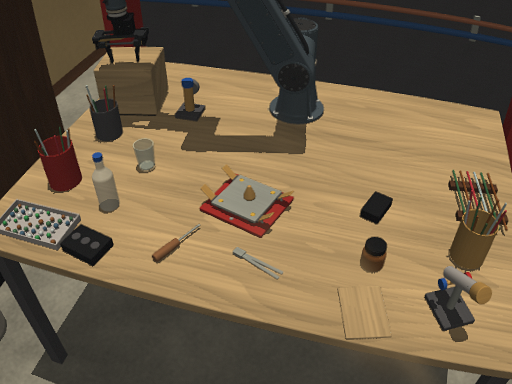

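The plate sits mid-bench, with its dots at scene pixels of about (242,180), (273,192), (253,214) and (221,201). All four tabs are raised and the cone is centred. Next I fit the plate pose from the dot centroids.

```bash
cat > fit.py <<'E'
from h import *
from scipy.optimize import least_squares
G={'scene':[(242,180),(273,192),(253,214),(221,201)],'side':[(300.2,216),(272.8,232.7),(248.2,207),(278.2,192)]}
loc=[(-55,-55),(-55,55),(55,55),(55,-55)]
# order: 3(near right),2(near left),1(far left),4(far right) guess
def dots(c,n):
    i=c['pixels']; hsv=cv2.cvtColor(i,cv2.COLOR_BGR2HSV).astype(float); out=[]
    for g in G[n]:
        x,y=map(int,np.round(g)); w=hsv[y-5:y+6,x-5:x+6]
        m=np.clip(w[...,1]-110,0,None)*(w[...,2]>120)
        yy,xx=np.mgrid[y-5:y+6,x-5:x+6]
        d2=(xx-g[0])**2+(yy-g[1])**2; m=m*(d2<20)
        out.append(((m*xx).sum()/m.sum(),(m*yy).sum()/m.sum()))
    return out
if __name__=='__main__':
    C={n:snap(n,n+'1.png') for n in G}; D={n:dots(C[n],n) for n in G}
    for n in G:
        print(n,np.round(D[n],1).tolist()); print([np.round(atz(C[n],p,.034)[:2],4).tolist() for p in D[n]])
    def P(v):
        c,s=np.cos(v[2]),np.sin(v[2]); return [np.array([v[0]+(c*a-s*b)/1e3,v[1]+(s*a+c*b)/1e3,.034]) for a,b in loc]
    for ns in (['scene'],['side'],['scene','side']):
        f=lambda v:np.concatenate([proj(C[n],p)-q for n in ns for p,q in zip(P(v),D[n])])
        r=least_squares(f,[.57,-.03,-.3]); print(ns,r.x[:2].round(4),np.degrees(r.x[2]).round(2),np.abs(r.fun).max().round(2))
    v=r.x; np.save('v.npy',v); c,s=np.cos(v[2]),np.sin(v[2])
    for k,(sx,sy) in {1:(1,1),2:(-1,1),3:(-1,-1),4:(1,-1)}.items():
        g=lambda a,b:(np.array([v[0]+(c*a-s*b)/1e3,v[1]+(s*a+c*b)/1e3])*1e3).round(1)
        print(k,'dot',g(55*sx,55*sy),'hinge(x55)',g(55*sx,75*sy),'tip',g(55*sx,115*sy))
E
python3 fit.py
```

```text
scene [[241.2, 179.4], [272.3, 192.1], [252.3, 214.0], [220.5, 200.2]]
[[0.4988, -0.0619], [0.5293, 0.0438], [0.6353, 0.0136], [0.6051, -0.0918]]
side [[303.8, 215.0], [272.2, 231.9], [248.3, 208.2], [279.5, 193.1]]
[[0.5026, -0.0605], [0.5302, 0.0433], [0.6357, 0.0135], [0.608, -0.0932]]
['scene'] [ 0.5671 -0.0241] -15.93 0.08
['side'] [ 0.5691 -0.0243] -15.54 0.78
['scene', 'side'] [ 0.5684 -0.0239] -15.72 0.94
1 dot [636.2  14.1] hinge(x55) [641.7  33.4] tip [652.5  71.9]
2 dot [530.4  43.9] hinge(x55) [535.8  63.2] tip [546.6 101.7]
3 dot [500.6 -62. ] hinge(x55) [495.1 -81.2] tip [ 484.3 -119.7]
4 dot [606.4 -91.8] hinge(x55) [ 601. -111.] tip [ 590.2 -149.5]
```

```bash
python3 -m crank '[[25,31,0,-7],[50,62,0,-14],[75,93,0,-21],[100,124,0,-28],[125,155,0,-34]]' -1 20; python3 -m crank '[[25,31,0,0],[50,62,0,0],[75,93,0,0],[100,124,0,0],[125,155,0,0]]';python3 -m crank '[[25,31,0,0],[50,62,0,0],[75,93,0,0],[100,124,0,0],[125,155,0,0]]'
```

```text
time: 1.42
eef_pos: [0.3187, -0.4381, 0.2226]
orientation: [0.0, 0.99, -0.143, 0.0]
ft_force: [1.1, -0.6, -0.0]
finger_gap: 0.0617
time: 1.83
eef_pos: [0.4439, -0.2829, 0.2228]
orientation: [0.0, 0.99, -0.139, 0.0]
ft_force: [0.2, -0.4, -0.5]
finger_gap: 0.0281
time: 2.25
eef_pos: [0.569, -0.1277, 0.2227]
orientation: [0.0, 0.99, -0.139, 0.0]
ft_force: [0.6, -0.0, -1.0]
finger_gap: 0.0016
```

```bash
python3 -m crank '[[20,20,-30,0],[38,38,-60,0],[38,38,-90,0],[38,38,-120,0],[38,38,-140,0]]'; python3 -m crank '[[0,0,0,0],[0,0,0,0],[0,0,0,0]]'
python3 - <<'E'
from h import *
snap('wrist','w1.png');s=ctrl.read_state();print(s['eef_pos'],s['orientation'],s['ft_force'],s['finger_gap'],s['time'])
x=s['orientation'];print('jaw dir',np.degrees(2*np.arctan2(x[2],x[1]))-90)
for n in ('scene','side'):
    c=snap(n,n+'2.png');u,v=proj(c,[.606,-.092,.034]).astype(int)
    i=c['pixels'][v-70:v+60,u-80:u+100];cv2.imwrite(f'pics/{n}2z.png',cv2.resize(i,None,fx=4,fy=4,interpolation=cv2.INTER_CUBIC))
E
```

```text
time: 2.67
eef_pos: [0.6049, -0.0901, 0.0797]
orientation: [-0.0, 0.99, -0.139, -0.002]
ft_force: [-1.3, 0.6, 0.4]
finger_gap: 0.0006
time: 2.92
eef_pos: [0.6071, -0.0919, 0.0838]
orientation: [0.0, 0.99, -0.139, 0.001]
ft_force: [0.6, -0.7, 1.2]
finger_gap: 0.0001
[ 0.60740415 -0.09210883  0.08440068] [ 3.31564804e-04  9.90219534e-01 -1.39505296e-01  1.85370953e-03] [0.2511395 0.1078309 0.127373 ] 0.0004066567388970747 2.9667
jaw dir -106.03847035218821
```

View pics/scene2z.png

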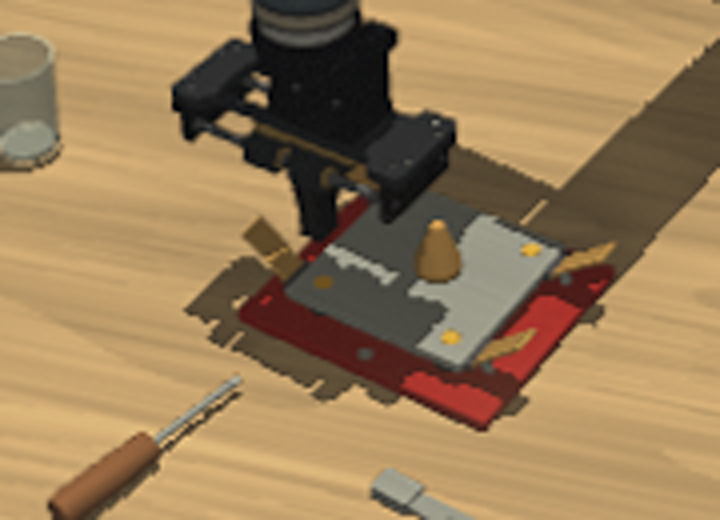

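View pics/side2z.png

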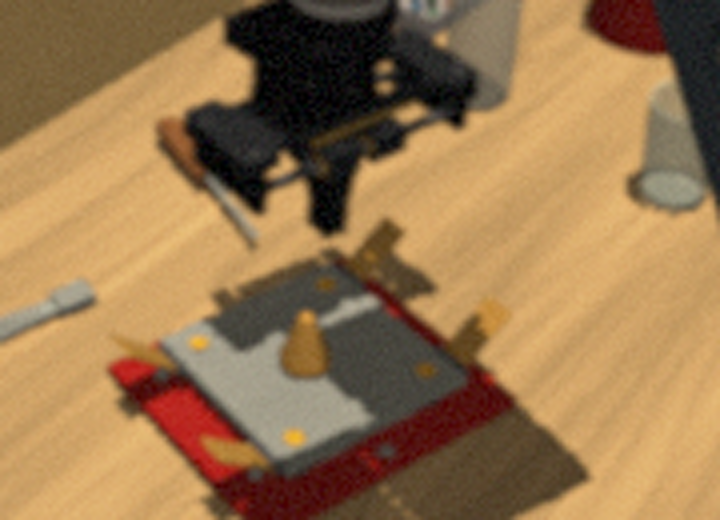

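View pics/w1.png

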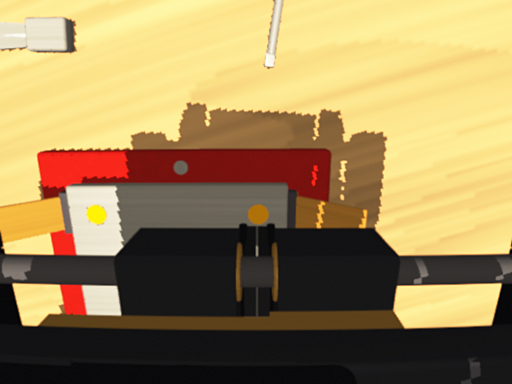

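Both views and the wrist view (dot at (258,214), right under the fingers) agree. Now I press corner 4.

```bash
python3 -m crank '[[0,0,-20,0],[0,0,-36,0],[0,0,-44,0],[0,0,-44,0],[0,0,-44,0]]'; for i in 1; do python3 -m crank '[[0,0,-1,0],[0,0,-2,0],[0,0,-2,0]]'; done; python3 -m crank '[[0,0,-1,0],[0,0,-2,0],[0,0,-2,0]]'; python3 -m crank '[[0,0,-1,0],[0,0,-1,0]]'; python3 -m crank '[[0,0,-1,0],[0,0,-1,0]]'
```

```text
time: 3.48
eef_pos: [0.6062, -0.0916, 0.0391]
orientation: [0.0, 0.99, -0.139, 0.0]
ft_force: [0.2, -0.4, -0.8]
finger_gap: 0.0005
time: 3.73
eef_pos: [0.6064, -0.0916, 0.0373]
orientation: [0.0, 0.99, -0.139, 0.001]
ft_force: [0.8, 0.2, -0.3]
finger_gap: 0.0003
time: 3.98
eef_pos: [0.6059, -0.0914, 0.0345]
orientation: [-0.0, 0.99, -0.139, -0.0]
ft_force: [0.2, 0.4, 0.2]
finger_gap: 0.0006
time: 4.15
eef_pos: [0.606, -0.0915, 0.0338]
orientation: [0.0, 0.99, -0.139, 0.0]
ft_force: [-1.2, -0.3, 5.2]
finger_gap: 0.0007
time: 4.32
eef_pos: [0.6061, -0.0916, 0.0329]
orientation: [0.0, 0.99, -0.139, 0.0]
ft_force: [-1.2, 0.5, 4.3]
finger_gap: 0.0004
```

```bash
for i in 1; do python3 -m crank '[[0,0,-1,0],[0,0,-1,0]]'; done;  python3 -m crank '[[0,0,-1,0],[0,0,-1,0]]'; python3 -m crank '[[0,0,0,0]]'
```

```text
time: 4.48
eef_pos: [0.6061, -0.0917, 0.032]
orientation: [0.0, 0.99, -0.139, 0.0]
ft_force: [-1.9, 0.1, 5.6]
finger_gap: 0.0003
time: 4.65
eef_pos: [0.6061, -0.0917, 0.0318]
orientation: [0.0, 0.99, -0.139, 0.0]
ft_force: [-3.0, -0.7, 9.5]
finger_gap: 0.0006
time: 4.73
eef_pos: [0.6062, -0.0917, 0.0318]
orientation: [0.0, 0.99, -0.139, 0.0]
ft_force: [-2.2, -1.1, 9.1]
finger_gap: 0.0003
```

```bash
python3 -m crank '[[0,0,12,0],[10,35,22,0],[20,70,22,0],[30,106,12,0],[30,106,8,0]]'; python3 -m crank '[[0,0,0,0],[0,0,-2,0],[0,0,-2,0]]'; python3 -m crank '[[0,0,-1,0],[0,0,-2,0],[0,0,-2,0]]'; python3 -m crank '[[0,0,-1,0],[0,0,-1,0]]'; python3 -m crank '[[0,0,-1,0],[0,0,-1,0]]'; python3 -m crank '[[0,0,-1,0],[0,0,-1,0]]'
```

```text
time: 5.15
eef_pos: [0.6373, 0.0208, 0.0387]
orientation: [-0.001, 0.991, -0.137, 0.001]
ft_force: [-0.9, 0.8, -0.1]
finger_gap: 0.0003
time: 5.4
eef_pos: [0.6356, 0.0136, 0.0363]
orientation: [0.0, 0.99, -0.14, -0.0]
ft_force: [0.0, 0.4, 1.3]
finger_gap: 0.0003
time: 5.65
eef_pos: [0.6358, 0.0134, 0.0345]
orientation: [0.0, 0.99, -0.14, -0.0]
ft_force: [-0.2, -0.6, -0.3]
finger_gap: 0.0004
time: 5.82
eef_pos: [0.636, 0.0136, 0.0344]
orientation: [0.0, 0.99, -0.14, 0.0]
ft_force: [-1.4, -0.7, 4.0]
finger_gap: 0.0005
time: 5.98
eef_pos: [0.6359, 0.0136, 0.0344]
orientation: [0.001, 0.99, -0.139, 0.0]
ft_force: [-3.2, -1.1, 10.7]
finger_gap: 0.0002
time: 6.15
eef_pos: [0.636, 0.0135, 0.0343]
orientation: [0.001, 0.99, -0.139, 0.0]
ft_force: [-3.7, -2.3, 14.9]
finger_gap: 0.0005
```

Corner 1 is hard: it stays at 34.4 mm while the force climbs to 15 N. Corner 4 sank about 2.5 mm at a steady 4–5 N before it stopped, so corner 4 is the sprung one. I lift, then measure tab 4.

```bash
python3 -m crank '[[0,0,30,0],[0,0,65,0],[0,0,65,0],[0,0,65,0]]'
python3 - <<'E'
from h import *
v=np.load('v.npy');c,s=np.cos(v[2]),np.sin(v[2]);R=np.array([[c,-s],[s,c]])
Cs={}
for n in ('scene','side'):
    cam=snap(n,n+'3.png');Cs[n]=cam
    for t,z in (('hinge_4',.029),('tip_4',.062)):
        for r in ctrl.pinpoint(t,n): 
            p=atz(cam,r['location'],z);print(n,t,np.round(r['location'],1),round(r['confidence'],2),p[:2].round(3),'plate frame mm',(R.T@(p[:2]-v[:2])*1e3).round(1))
    i=cam['pixels'].copy();i=cv2.resize(i,None,fx=4,fy=4,interpolation=cv2.INTER_CUBIC)
    def w(a,b,z): q=v[:2]+R@np.array([a,b])/1e3; return proj(cam,[q[0],q[1],z])
    for a,b,z in [(55,-75,.029),(43,-115,.062),(67,-115,.062),(75,-75,.034),(75,75,.034),(-75,-75,.034)]:
        cv2.circle(i,tuple((w(a,b,z)*4+2).astype(int)),3,(255,0,255),1)
    u,y=(w(40,-60,.034)*4).astype(int);cv2.imwrite(f'pics/{n}3z.png',i[y-200:y+200,u-240:u+280])
s=ctrl.read_state();print(s['eef_pos'],s['ft_force'])
E
```

```text
time: 6.48
eef_pos: [0.6379, 0.014, 0.0992]
orientation: [0.0, 0.99, -0.14, 0.003]
ft_force: [-0.9, -0.3, -0.1]
finger_gap: 0.0003
scene hinge_4 [258.9 218.8] 0.86 [0.644 0.035] plate frame mm [56.5 77.4]
scene hinge_4 [281.1 195.1] 0.84 [0.53  0.071] plate frame mm [-63.   80.8]
scene hinge_4 [235.4 181.1] 0.72 [ 0.506 -0.079] plate frame mm [-45.7 -69.6]
scene hinge_4 [212.4 198.6] 0.71 [ 0.6   -0.119] plate frame mm [ 56.3 -82.9]
scene tip_4 [271.5 213.2] 0.64 [0.646 0.072] plate frame mm [ 48.5 112.9]
scene tip_4 [220.  167.9] 0.57 [ 0.496 -0.13 ] plate frame mm [ -41.  -121.7]
scene tip_4 [292.4 193.3] 0.46 [0.55  0.108] plate frame mm [-53.9 122. ]
scene tip_4 [200.8 184.7] 0.42 [ 0.586 -0.158] plate frame mm [  53.4 -124.3]
side hinge_4 [267.2 235.5] 0.97 [0.535 0.058] plate frame mm [-54.2  69.4]
side hinge_4 [308.9 213.1] 0.9 [ 0.499 -0.08 ] plate frame mm [-51.9 -73.3]
side hinge_4 [288.8 194.3] 0.84 [ 0.587 -0.111] plate frame mm [ 41.6 -78.4]
side hinge_4 [239.2 210.3] 0.56 [0.653 0.032] plate frame mm [66.5 76.4]
side tip_4 [322.9 199.7] 0.71 [ 0.481 -0.117] plate frame mm [ -58.4 -113.5]
side tip_4 [296.3 174.9] 0.64 [ 0.6   -0.164] plate frame mm [  68.6 -125.9]
side tip_4 [254.6 235.3] 0.57 [0.54  0.101] plate frame mm [-60.9 113. ]
side tip_4 [228.4 206. ] 0.5 [0.662 0.063] plate frame mm [ 66.4 109.4]
[0.63490159 0.01462527 0.09504463] [ 0.67514645 -0.07654949  0.24460267]
```

View pics/scene3z.png

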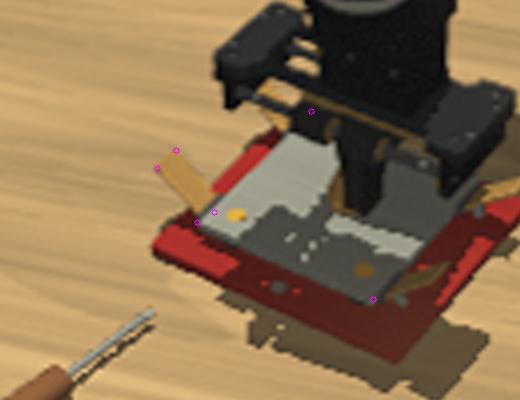

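View pics/side3z.png

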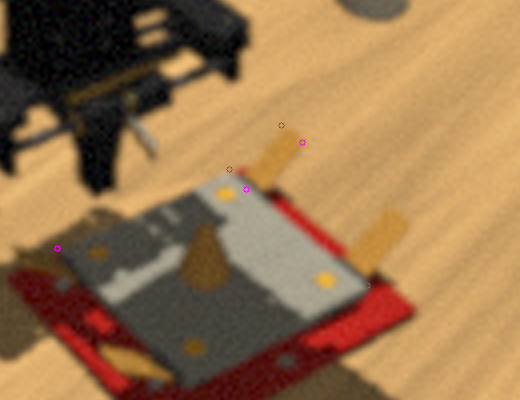

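```bash
python3 -m crank '[[-10,-35,0,0],[-20,-70,0,0],[-30,-105,0,0],[-40,-138,0,0],[-47,-160,0,0]]'; python3 -m crank '[[0,0,0,0],[0,0,-10,0],[0,0,-20,0],[0,0,-20,0]]';  python3 - <<'E'
from h import *
for n in ('scene','side'):
    c=snap(n,n+'4.png');u,v=proj(c,[.595,-.12,.05]).astype(int)
    i=c['pixels'][v-50:v+50,u-60:u+65];cv2.imwrite(f'pics/{n}4z.png',cv2.resize(i,None,fx=4,fy=4,interpolation=cv2.INTER_CUBIC))
E
```

```text
time: 7.2
eef_pos: [0.5877, -0.1482, 0.0955]
orientation: [0.0, 0.99, -0.14, -0.001]
ft_force: [0.3, -0.1, -0.1]
finger_gap: 0.0005
time: 7.53
eef_pos: [0.5872, -0.1433, 0.0735]
orientation: [-0.001, 0.99, -0.139, -0.003]
ft_force: [-0.6, 0.8, 0.3]
finger_gap: 0.0005
```

View pics/scene4z.png

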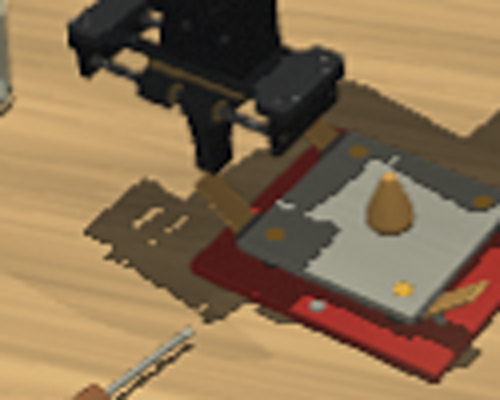

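View pics/side4z.png

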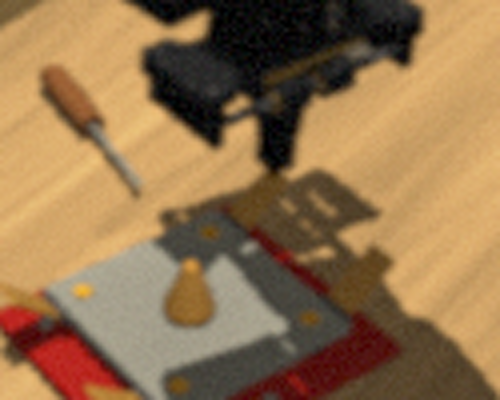

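The fingertips are just above tab 4's outer end in both views. I press it down in small steps.

```bash
python3 -m crank '[[0,0,-3,0],[0,0,-6,0],[0,0,-8,0],[0,0,-10,0],[0,0,-12,0]]'; python3 -m crank '[[0,0,-1.5,0],[0,0,-3,0],[0,0,-4.5,0],[0,0,-6,0]]'; python3 -m crank '[[0,0,-1.5,0],[0,0,-3,0],[0,0,-4.5,0],[0,0,-6,0]]'
```

```text
time: 8.05
eef_pos: [0.5891, -0.1453, 0.0645]
orientation: [0.0, 0.99, -0.139, 0.0]
ft_force: [-0.1, -0.2, 0.4]
finger_gap: 0.0004
time: 8.38
eef_pos: [0.5893, -0.1457, 0.0589]
orientation: [0.0, 0.99, -0.14, 0.001]
ft_force: [1.6, 0.0, 2.4]
finger_gap: 0.0
time: 8.72
eef_pos: [0.589, -0.1454, 0.0525]
orientation: [-0.0, 0.99, -0.139, 0.0]
ft_force: [-1.2, 0.8, 2.5]
finger_gap: 0.0005
```

```bash
python3 -m crank '[[0,0,-1.5,0],[0,0,-3,0],[0,0,-4.5,0],[0,0,-6,0]]'; python3 -m crank '[[0,0,-1.5,0],[0,0,-3,0],[0,0,-4.5,0],[0,0,-6,0]]';python3 -m crank '[[0,0,-1,0],[0,0,-2,0],[0,0,-3,0]]'; python3 -m crank '[[0,0,-1,0],[0,0,-2,0],[0,0,-3,0]]'
```

```text
time: 9.05
eef_pos: [0.5889, -0.1454, 0.0464]
orientation: [0.0, 0.99, -0.139, -0.0]
ft_force: [0.7, 0.1, 2.6]
finger_gap: 0.0005
time: 9.38
eef_pos: [0.5889, -0.1456, 0.0404]
orientation: [0.0, 0.99, -0.139, 0.0]
ft_force: [0.6, 0.2, 2.3]
finger_gap: 0.0005
time: 9.63
eef_pos: [0.589, -0.1456, 0.0375]
orientation: [0.0, 0.99, -0.139, 0.0]
ft_force: [-0.3, -0.7, 2.1]
finger_gap: 0.0006
time: 9.88
eef_pos: [0.589, -0.1456, 0.0345]
orientation: [0.0, 0.99, -0.139, 0.0]
ft_force: [0.3, -0.9, 2.6]
finger_gap: 0.0003
```

```bash
python3 -m crank '[[0,0,-1,0],[0,0,-2,0],[0,0,-2,0]]'; python3 -m crank '[[0,0,-1,0],[0,0,-1,0]]';python3 -m crank '[[0,0,-1,0],[0,0,-1,0]]';python3 -m crank '[[0,0,-1,0],[0,0,-1,0]]'
```

```text
time: 10.13
eef_pos: [0.589, -0.1455, 0.0323]
orientation: [-0.0, 0.99, -0.139, -0.0]
ft_force: [-0.8, -0.5, 2.2]
finger_gap: -0.0002
time: 10.3
eef_pos: [0.589, -0.1455, 0.0314]
orientation: [0.0, 0.99, -0.139, 0.0]
ft_force: [0.3, -1.4, 3.0]
finger_gap: 0.0006
time: 10.47
eef_pos: [0.589, -0.1455, 0.0304]
orientation: [-0.0, 0.99, -0.139, 0.0]
ft_force: [-0.6, -1.9, 2.9]
finger_gap: 0.0004
time: 10.63
eef_pos: [0.589, -0.1455, 0.0298]
orientation: [0.0, 0.99, -0.139, 0.0]
ft_force: [-0.3, -1.4, 5.0]
finger_gap: 0.0005
```

```bash
python3 -m crank '[[0,0,-1,0],[0,0,-1,0]]'; python3 -m crank '[[0,0,-1,0],[0,0,-1,0]]';python3 -m crank '[[0,0,-1,0],[0,0,-1,0]]'
```

```text
time: 10.8
eef_pos: [0.589, -0.1455, 0.0295]
orientation: [0.0, 0.99, -0.139, 0.0]
ft_force: [-2.2, -0.6, 8.8]
finger_gap: 0.0005
time: 10.97
eef_pos: [0.5891, -0.1456, 0.0292]
orientation: [0.0, 0.99, -0.139, 0.0]
ft_force: [-2.4, -0.4, 12.3]
finger_gap: 0.0004
time: 11.13
eef_pos: [0.5891, -0.1456, 0.0289]
orientation: [0.0, 0.99, -0.139, 0.0]
ft_force: [-3.9, 0.1, 16.7]
finger_gap: 0.0006
```

```bash
cat > look.py <<'E'
import sys
from h import *
k=sys.argv[1]
for n in ('scene','side'):
    c=snap(n,f'{n}{k}.png');u,v=proj(c,[.58,-.06,.04]).astype(int)
    i=c['pixels'][v-50:v+50,u-65:u+65];cv2.imwrite(f'pics/{n}{k}z.png',cv2.resize(i,None,fx=5,fy=5,interpolation=cv2.INTER_CUBIC))
s=ctrl.read_state();print(s['time'],s['eef_pos'],s['ft_force'])
E
python3 look.py 5
```

```text
11.2333 [ 0.58909145 -0.14557007  0.02891474] [-3.25598191  0.34102878 17.0277445 ]
```

View pics/scene5z.png

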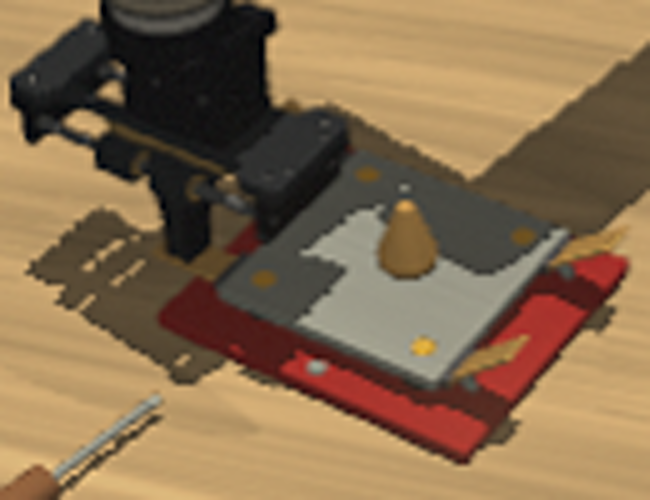

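View pics/side5z.png

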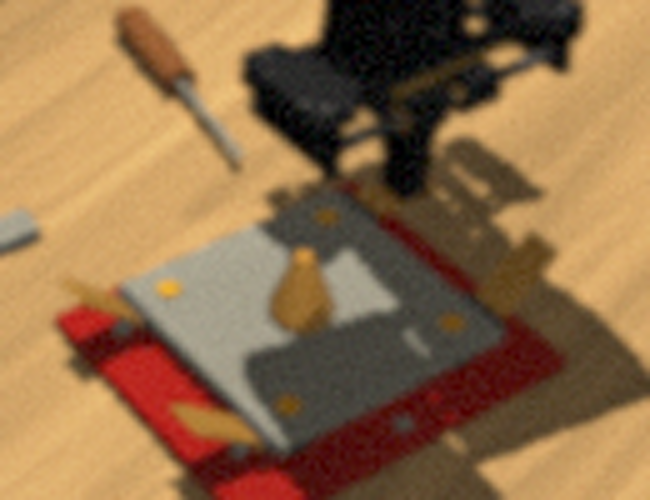

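```bash
python3 -m crank '[[0,0,-1,0],[0,0,-1,0]]'; python3 -m crank '[[0,0,-1,0],[0,0,-1,0],[0,0,-1,0]]'; python3 -m crank '[[0,0,3,0],[0,0,6,0],[0,0,15,0],[0,0,30,0],[0,0,60,0]]';python3 -m crank '[[0,0,25,0],[0,25,25,0],[0,25,25,0]]';python3 look.py 6
```

```text
time: 11.4
eef_pos: [0.5892, -0.1456, 0.0286]
orientation: [0.0, 0.99, -0.139, 0.0]
ft_force: [-4.5, 0.4, 21.1]
finger_gap: 0.0005
time: 11.65
eef_pos: [0.5892, -0.1457, 0.0284]
orientation: [0.0, 0.99, -0.139, 0.001]
ft_force: [-4.9, 0.7, 25.4]
finger_gap: 0.0001
time: 12.07
eef_pos: [0.5861, -0.1439, 0.0818]
orientation: [-0.001, 0.99, -0.139, -0.004]
ft_force: [-0.3, 1.1, -0.3]
finger_gap: 0.0003
time: 12.32
eef_pos: [0.589, -0.1175, 0.111]
orientation: [-0.001, 0.99, -0.139, 0.0]
ft_force: [-1.1, 1.5, -0.5]
finger_gap: 0.0006
12.4167 [ 0.58835937 -0.11944479  0.1092972 ] [-0.14130906 -0.29293326  0.25097838]
```

View pics/scene6z.png

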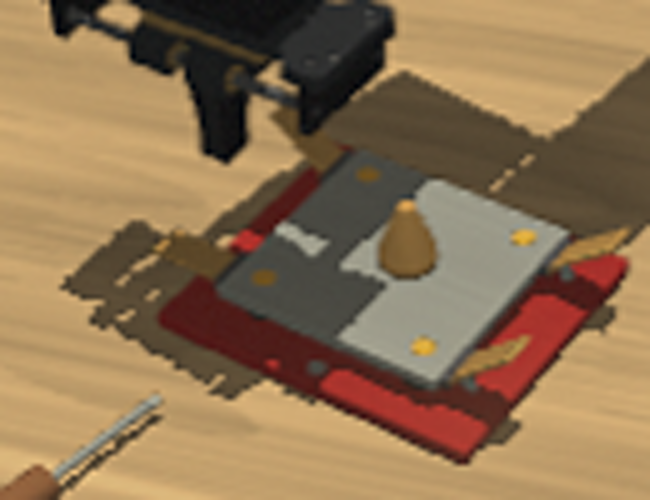

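View pics/side6z.png

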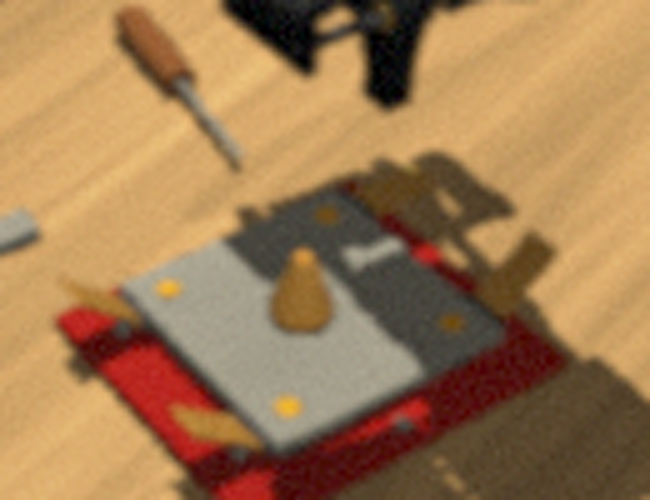

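Run:
```python
from h import *
v=np.load('v.npy');c,s=np.cos(v[2]),np.sin(v[2]);R=np.array([[c,-s],[s,c]])
for n in ('scene','side'):
    cam=ctrl.read_camera(n)
    i=cv2.resize(cam['pixels'],None,fx=6,fy=6,interpolation=cv2.INTER_CUBIC)
    def w(a,b,z): q=v[:2]+R@np.array([a,b])/1e3; return proj(cam,[q[0],q[1],z])
    for th,col in ((0,(255,0,255)),(.15,(255,255,0)),(.3,(0,255,0))):
      q=[w(a,-75-52*np.cos(th),.0305+.052*np.sin(th)) for a in (43,67)]
      for p in q: cv2.circle(i,tuple((p*6+3).astype(int)),3,col,1)
    for a,b in ((55,-55),(55,55),(-55,55),(-55,-55),(75,-75),(75,75),(-75,-75)): cv2.circle(i,tuple((w(a,b,.034)*6+3).astype(int)),3,(0,0,255),1)
    u,y=(w(55,-90,.034)*6).astype(int);cv2.imwrite(f'pics/{n}7z.png',i[y-200:y+200,u-240:u+280])
    for r in ctrl.pinpoint('tip_4',n): print(n,np.round(r['location'],1),round(r['confidence'],2),(R.T@(atz(cam,r['location'],.029)[:2]-v[:2])*1e3).round(1))
```

```text
scene [220.9 167.1] 0.54 [ -79. -147.]
scene [294.6 192.5] 0.52 [-94.2 109.2]
scene [201.1 194.1] 0.5 [  57.7 -123.2]
scene [271.  214.3] 0.44 [23.1 97. ]
side [296.  187.9] 0.5 [  52.3 -114.3]
side [252.9 236. ] 0.45 [-34.7 100.3]
side [323.8 202.4] 0.41 [ -42.6 -137. ]
side [227.  208.4] 0.4 [92.4 99.9]
```

View pics/scene7z.png

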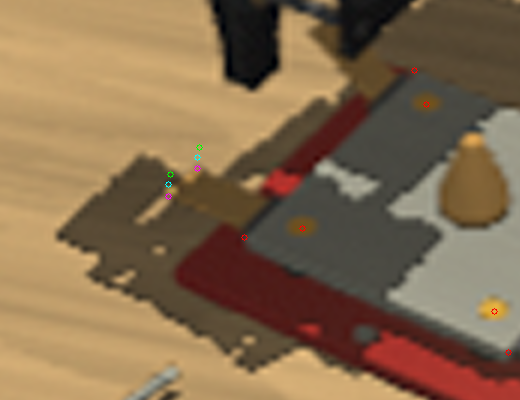

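View pics/side7z.png

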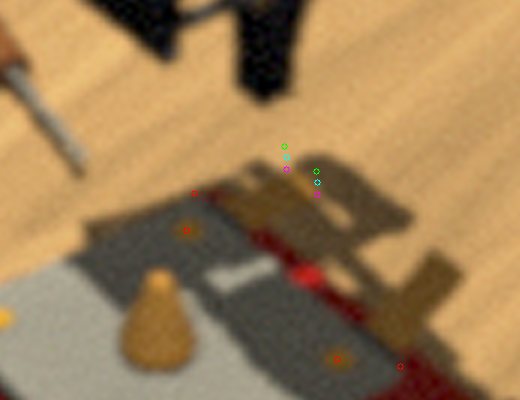

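The tab tip lies on the flat prediction in both views. As a touch check, I press corner 4 again, which should no longer give.

```bash
python3 -m crank '[[17,29,-10,0],[17,29,-40,0],[17,29,-60,0],[17,29,-69,0],[17,29,-71,0]]'; python3 -m crank '[[0,0,0,0],[0,0,-2,0],[0,0,-2,0]]'; python3 -m crank '[[0,0,-1,0],[0,0,-2,0],[0,0,-2,0]]'; python3 -m crank '[[0,0,-1,0],[0,0,-1,0]]'; python3 -m crank '[[0,0,-1,0],[0,0,-1,0]]'; python3 -m crank '[[0,0,-1,0],[0,0,-1,0]]'
```

```text
time: 13.03
eef_pos: [0.6042, -0.0913, 0.0359]
orientation: [-0.0, 0.99, -0.14, -0.003]
ft_force: [0.2, -1.0, 0.2]
finger_gap: 0.0002
time: 13.28
eef_pos: [0.6067, -0.0921, 0.0375]
orientation: [0.0, 0.99, -0.14, 0.001]
ft_force: [-0.0, -0.5, 1.4]
finger_gap: 0.0006
time: 13.53
eef_pos: [0.6062, -0.0916, 0.0351]
orientation: [0.0, 0.99, -0.139, 0.0]
ft_force: [-0.3, 0.7, -0.5]
finger_gap: 0.0006
time: 13.7
eef_pos: [0.6063, -0.0916, 0.0341]
orientation: [0.0, 0.99, -0.139, 0.0]
ft_force: [0.0, -0.2, 3.3]
finger_gap: 0.0004
time: 13.87
eef_pos: [0.6063, -0.0916, 0.0337]
orientation: [0.0, 0.99, -0.139, 0.0]
ft_force: [-1.9, -0.6, 7.8]
finger_gap: 0.0003
time: 14.03
eef_pos: [0.6063, -0.0917, 0.0335]
orientation: [0.0, 0.99, -0.139, 0.001]
ft_force: [-2.4, -0.0, 12.4]
finger_gap: 0.0005
```

Corner 4 now holds at about 33.5 mm under 12 N, where before it sank to 31.8 mm at 9 N. I retreat and do a last check.

```bash
python3 -m crank '[[0,0,30,0],[0,0,65,0],[0,0,100,0],[0,0,140,0],[0,0,180,0]]'; python3 -m crank '[[-20,-30,0,0],[-40,-60,0,0],[-60,-90,0,0],[-80,-120,0,0],[-100,-150,0,0]]';python3 -m crank '[[0,0,0,0],[0,0,0,0],[0,0,0,0]]'; python3 look.py 8; sed -i 's/^    v=r.x; np.save.*/    raise SystemExit/;s/1.png/9.png/' fit.py; python3 fit.py
```

```text
time: 14.45
eef_pos: [0.6052, -0.0911, 0.2127]
orientation: [-0.0, 0.99, -0.139, -0.001]
ft_force: [1.6, -1.2, -0.4]
finger_gap: 0.0003
time: 14.87
eef_pos: [0.5048, -0.2423, 0.2116]
orientation: [0.0, 0.99, -0.139, 0.0]
ft_force: [-0.2, -0.7, -0.3]
finger_gap: 0.0003
time: 15.12
eef_pos: [0.5059, -0.2413, 0.2114]
orientation: [-0.0, 0.99, -0.14, -0.0]
ft_force: [-0.5, -0.4, 0.1]
finger_gap: 0.0007
15.2167 [ 0.50640908 -0.24036594  0.21142105] [-0.21260672  0.61581869  0.70279869]
scene [[241.2, 179.4], [272.3, 192.1], [252.3, 214.0], [220.5, 200.2]]
[[0.4988, -0.0619], [0.5293, 0.0438], [0.6353, 0.0136], [0.6051, -0.0917]]
side [[303.8, 215.0], [272.2, 231.9], [248.3, 208.3], [279.5, 193.0]]
[[0.5026, -0.0605], [0.5302, 0.0433], [0.6355, 0.0135], [0.6082, -0.0934]]
['scene'] [ 0.5671 -0.0241] -15.94 0.08
['side'] [ 0.5691 -0.0243] -15.51 0.78
['scene', 'side'] [ 0.5684 -0.0239] -15.71 0.93
```

View pics/scene8z.png

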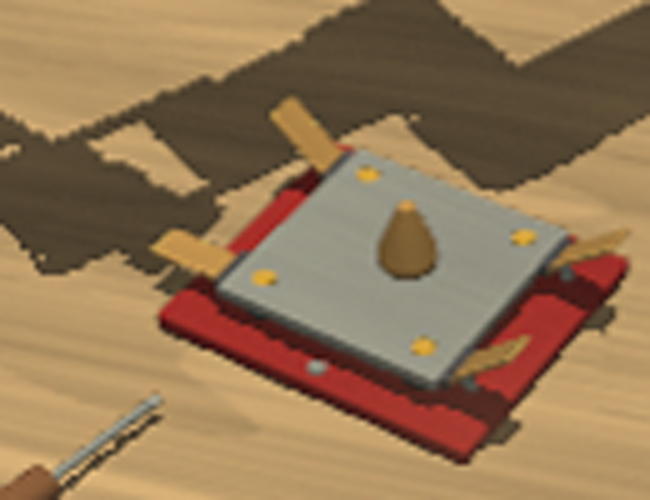

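View pics/side8z.png

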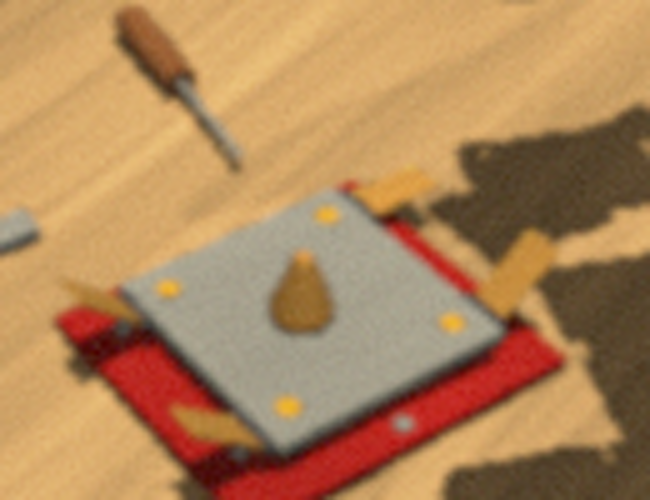

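Run:
```python
from h import *
v=np.load('v.npy');c,s=np.cos(v[2]),np.sin(v[2]);R=np.array([[c,-s],[s,c]])
o=[]
for n in ('scene','side'):
    cam=ctrl.read_camera(n)
    i=cv2.resize(cam['pixels'],None,fx=10,fy=10,interpolation=cv2.INTER_CUBIC)
    def w(a,b,z): q=v[:2]+R@np.array([a,b])/1e3; return proj(cam,[q[0],q[1],z])
    for th,col in ((0,(255,0,255)),(.1,(255,255,0)),(.2,(0,255,0))):
      q=[w(a,-75-r*np.cos(th),.0305+r*np.sin(th)/1e3) for a,r in ((43,8),(43,52),(67,52),(67,8))]
      cv2.polylines(i,[(np.array(q)*10+5).astype(int)],False,col,1)
    u,y=(w(55,-100,.034)*10).astype(int);o.append(i[y-200:y+200,u-200:u+200])
cv2.imwrite('pics/t.png',np.hstack(o))
```

```text
(no output)
```

View pics/t.png

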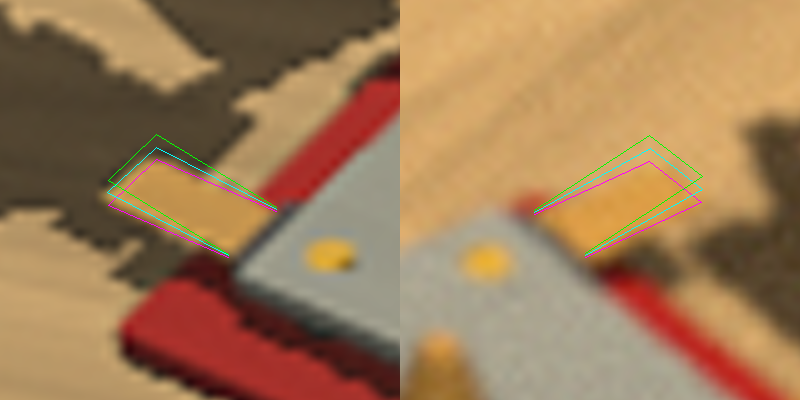

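The images fit flat to within about 0.05 rad. A light touch on the tab's outer end measures it more finely.

```bash
python3 -m crank '[[20,25,0,0],[45,50,0,0],[65,75,0,0],[83,95,0,0],[83,95,-30,0]]'; python3 -m crank '[[0,0,-40,0],[0,0,-80,0],[0,0,-110,0],[0,0,-132,0],[0,0,-142,0]]'; python3 -m crank '[[0,0,-2,0],[0,0,-5,0],[0,0,-5,0],[0,0,-5,0]]'; python3 -m crank '[[0,0,-1,0],[0,0,-1,0],[0,0,-1,0]]';python3 -m crank '[[0,0,-1,0],[0,0,-1,0],[0,0,-1,0]]'; python3 -m crank '[[0,0,-1,0],[0,0,-1,0],[0,0,-1,0]]'
```

```text
time: 15.83
eef_pos: [0.5968, -0.1437, 0.1869]
orientation: [0.001, 0.991, -0.137, 0.008]
ft_force: [1.1, -1.7, 1.3]
finger_gap: 0.0006
time: 16.25
eef_pos: [0.587, -0.1447, 0.0359]
orientation: [-0.001, 0.99, -0.139, -0.003]
ft_force: [-1.4, 0.2, -0.3]
finger_gap: 0.0005
time: 16.58
eef_pos: [0.5902, -0.1469, 0.0361]
orientation: [0.0, 0.99, -0.139, 0.002]
ft_force: [-0.3, 0.0, 0.6]
finger_gap: 0.0003
time: 16.83
eef_pos: [0.5894, -0.1467, 0.0344]
orientation: [0.0, 0.99, -0.139, 0.001]
ft_force: [0.2, 0.1, 0.0]
finger_gap: 0.0006
time: 17.08
eef_pos: [0.5889, -0.1464, 0.0326]
orientation: [-0.0, 0.99, -0.139, -0.0]
ft_force: [0.4, 0.7, 0.2]
finger_gap: 0.0004
time: 17.33
eef_pos: [0.5889, -0.1464, 0.0314]
orientation: [-0.0, 0.99, -0.139, -0.0]
ft_force: [-0.3, -0.7, 0.1]
finger_gap: 0.0006
```

```bash
python3 -m crank '[[0,0,-1,0],[0,0,-1,0],[0,0,-1,0]]';python3 -m crank '[[0,0,-1,0],[0,0,-1,0],[0,0,-1,0]]'
```

```text
time: 17.58
eef_pos: [0.5891, -0.1465, 0.0307]
orientation: [0.0, 0.99, -0.139, 0.0]
ft_force: [-0.5, 0.1, 2.3]
finger_gap: 0.0006
time: 17.83
eef_pos: [0.5891, -0.1465, 0.03]
orientation: [0.0, 0.99, -0.139, 0.0]
ft_force: [-1.0, 0.4, 5.2]
finger_gap: 0.0006
```

Contact came at about 30.8 mm, against 30.5 mm nominal for a flat tab (readings run about 0.4 mm high). So the tab is flat, and I retreat and hand in.

```bash
python3 -m crank '[[0,0,20,0],[0,0,60,0],[0,0,100,0],[0,0,140,0],[0,0,180,0]]'; python3 -m crank '[[-20,-30,0,0],[-40,-60,0,0],[-60,-90,0,0],[-80,-90,0,0],[-80,-90,0,0]]';python3 -m crank '[[0,0,0,0],[0,0,0,0],[0,0,0,0]]'; python3 look.py 10
```

```text
time: 18.25
eef_pos: [0.5884, -0.1462, 0.2107]
orientation: [-0.0, 0.99, -0.139, -0.001]
ft_force: [0.7, -0.2, -0.4]
finger_gap: 0.0007
time: 18.67
eef_pos: [0.505, -0.2371, 0.2089]
orientation: [-0.001, 0.99, -0.141, -0.002]
ft_force: [0.1, 0.4, -1.1]
finger_gap: 0.0006
time: 18.92
eef_pos: [0.51, -0.236, 0.2095]
orientation: [0.0, 0.99, -0.139, 0.0]
ft_force: [0.2, 0.3, 0.4]
finger_gap: 0.0006
19.0167 [ 0.50991486 -0.23585549  0.20942639] [ 0.02148722  0.11966383 -0.23108997]
```

View pics/scene10.png

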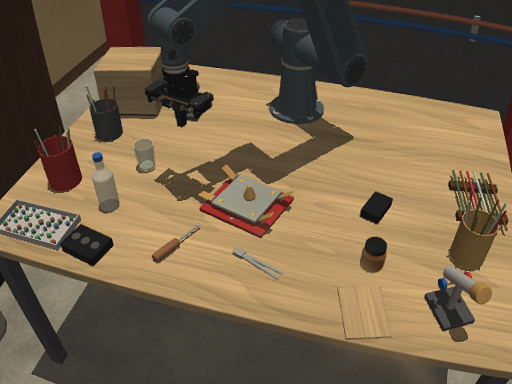

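The hand is clear of everything. Tab 4 lies flat near (205,194), the other three tabs stand, and the bystanders are where they were.

```bash
python3 -c "
from station import ctrl
print(ctrl.sign_off())"
```

```text
the job is handed in; nothing more can be done
None
```

The sprung corner was corner 4 (far right). I pressed its shim tab flat, took the hand away, and handed the job in at about 19 s.

**Finding the corner:** Corner 4 sank about 2.5 mm at 4–5 N and then stopped. Corner 1 stayed put up to 15 N. I did not press corners 2 and 3, because the give at corner 4 was clear.

**Pressing the tab:** I pressed tab 4 to its hard stop, reaching about 25 N. From 5 to 25 N the tip still crept about 1 mm.

**Last checks:**
- **Tab height:** a light touch met the tab's top at about 30.8 mm; flat is 30.5 mm, and the readings run about 0.4 mm high.
- **Tab angle:** both camera views fit flat only to within about 0.05 rad, so the touch is the finer check.
- **Corner 4:** pressed again at 12 N, it gave about 0.6 mm, so the prop is holding it up.
- **Plate:** the dots refit to the same pose within about 0.1 mm after the tab was pressed. The scene and side cameras differ by 2 mm in absolute position, which is within their calibration.
- **Everything else:** the other three tabs are standing, and in the last picture the cone and the rest look unmoved.

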